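Counter-hold a hidden bolt head behind a bracket

TASK

The nut on the front of the steel bracket is jammed on its bolt, so bolt, nut and spanner turn together and the spanner has dropped onto the wooden block. Reach down into the narrow gap between the bracket's two ears, grip the hidden hexagonal bolt head by its flats, turn it until the spanner stands level, and finish while still holding the head firmly so that your grip alone keeps the spanner level and still. Work only by the head, never by the spanner, and leave the wooden block and the other loose things where they lie.

Things in the scene. Friction and masses are not known exactly. Their poses are not given: they have to be found in the camera images.
- bracket: Fixed steel clevis bracket: foot plate 150 (x) x 76 x 8 mm with two upright ears, each 6 mm thick (x), 56 mm wide (y), half-round tops (radius 28 mm about the bolt axis), 133 mm high; inner faces at x = -22 and +22 mm, gap open above and at both sides. Origin: centre of the underside, on the bench; +x away from the robot (yaw within 20 deg). Bolt axis along x at z = 105 mm.
- head_centre (a point): Centre of the hexagonal bolt head in the gap, at (-4, 0, 105) mm in the bracket's frame. Head 30 mm across flats, flats 17 mm wide, 16 mm thick (x = -12 to +4 mm); a 28 mm round collar lies between it and the front ear. Its frame turns with the bolt: x along the axis, y towards the spanner's end. Two flats face +y and -y (level when the spanner is level): grip along this y.
- bolt (a joint): Turn of bolt, nut and spanner together, rad: 0 = spanner level, pointing to the bracket's +y (robot's left); negative = its end hangs low (at the start roughly -0.45 to -0.7, resting on the block); a right-handed turn about the bracket's +x raises it. Range -0.78 to 0.5, slight drag; let go, the spanner's weight (about 0.1 N m) turns it down again.
- spanner_end (a point): Centre of the end of the spanner's handle, 151 mm from the bolt axis. The ring spanner (ring 47 mm across on the nut, handle 14 mm wide and 6 mm thick) lies in front of the front ear, about 37 mm in front of the bracket's origin.
- spanner: The ring spanner, about 200 g, steel, fixed on the nut; origin on the bolt axis above the bracket's origin, y along its handle.
- bolt_head: The hexagonal bolt head itself, plain dark steel; origin on the bolt axis above the bracket's origin, 4 mm behind the head's centre; axes as point head_centre.
- rest_block: Loose wooden block 32 x 60 x 22 mm under the spanner's handle; origin at the centre of its underside.
- reel: Loose small solder reel standing on its flange, diameter 60 mm, 30 mm high; bystander; origin at the centre of its underside.
- eraser_1: Loose eraser 19 x 42 x 12 mm behind the bracket; bystander; origin at the centre of its underside.
- cutter: Loose pen-shaped glass cutter, 145 mm long, 14 mm thick; bystander; origin at its middle, on the bench.
- brush: Loose wooden brush 24 x 130 x 26 mm; bystander; origin at its middle, on the bench.

How it is judged:
By the outcome, as a careful person would: the job done as asked, in the order asked, and still so for the second after the job is handed in, while the arm keeps its last pose, push and grip.
It also fails if it takes over 32 s, if anything falls off the work surface, if the arm or the gripper's body presses on something with over 40 N, if the wrist force passes 120 N, or if a joint passes its speed limit or range.

ROBOT

A 6-joint arm with a two-finger parallel gripper is mounted at the origin on a cart in front of the work surface, level with it; the furniture and walls round the work are solid. World frame = base frame: x ahead of the robot, y to its left, z up, the work surface at z = 0. Lengths are in mm, angles in rad, forces in N, time in s.
With the tool pointing down it reaches from about 275 to 725 mm from the base axis. Payload 15.9 kg.
Tool frame: the origin (TCP) lies at the very end of the fingers, on their centre line; the grasp point (between the pads) lies 19 mm behind it; z points along the fingers, x is the direction in which the jaws open and shut, and the axes are right-handed (so a half turn about z gives the same grasp; the last joint's range is limited). The gripper opens to 85 mm and grips with 20 to 120 N. Pads are 22 mm wide; open, the fingers measure 114 mm over their backs; the gripper's body (76 mm by 85 mm) begins 54 mm behind the grasp point. The pads swing forward as they close: fully open they stand 13 mm farther back than shut.
Start: joints at [1.233, 0.213, -0.034, 1.323, 0, 1.571], TCP at [165.7, 471.73, 231.306] pointing down, gripper open.
Joint ranges: [-2.98, 2.98], [-0.74, 1.72], [-1.14, 1.35], [-2.1, 2.04], [-1.57, 1.44], [-3.14, 3.14]. Speed limits (rad/s): [1.89, 1.89, 2.39, 2.57, 3.14, 3.14].

INTERFACE

Orientations are given as a rotation vector (axis times angle).
In Python, from station import arm gives the robot as it stands.
- The arm moves only by the shell command python3 -m inch 'ROWS'. ROWS is JSON, a list of rows, each an object with "hand": the finger opening in cm, from 0 to 8.54; "travel": the shift along the tool's x, y, z in cm, a list of three; "dr": the turn, a rotation vector about the tool's x, y, z in degrees, a list of three. A call has 1 to 8 rows; each row shifts and turns the commanded pose from where the row before left it, along the tool's axes as they then stand; what a row does not reach is not made up. A row lasts 1/12 s, in which the tool goes at most 41.7 mm and 7.16 degrees, less where a joint would pass 70% of its speed; a pose out of reach is approached as far as the arm can. A call with a gripper value outside its range is refused whole. The fingers move at their own pace and stop on an object; the grip force is fixed at half the most. Time passes only in rows, so rows that do not move let the fingers close. It gives the time, the measured TCP pose, the force and the opening at its end, in the units of the state.
- arm.get_obs(): the state, without advancing time (a new reading comes with each control period).
- arm.snapshot(name): name is "side" or "top" or "wrist"; returns a dict with "pixels" (480x640x3 uint8, red, green, blue), "mtx" (3x3 intrinsics, pixels), "eye" and "orientation" of the camera in the world. Camera axes: x right, y up, looking along -z (the intrinsics and any distortion apply to the point x, -y, -z); pixel columns grow to the right and rows downward; lengths in mm; the calibration is good to about 2 mm. A picture is of the moment at which its call begins. There is no depth.
- arm.finish_job(): hands the job in, once; it reports no verdict.
The state is a dict: "clock": time; "q": joint angles; "dq": joint speeds; "joint_efforts": joint torques, N m; "ee_pos": TCP position; "eef_rot": TCP orientation; "ft_force": force on the tool from outside, world axes, zero at the start; "torque": the same for the moment, N m; "width": opening from 0.0 (shut) to 1.0 (fully open).
Only numpy, scipy, OpenCV 4.12 (cv2) and the standard library are available. Lean on these libraries where they do the work, as an engineer would, in place of code of your own. Each camera call takes 0.05 s, during which the arm holds its last target. There are 200 camera calls.

## Working session

There is one attempt and no reset: what is moved stays moved. The work goes in short steps, Python scripts to look and compute and a shell command to move; the robot and the scene stay as the last step left them, time stands still between calls to the robot, and variables do not carry over. Pictures are saved under pics/ and viewed, about 8 in all and at most 12, crops included, and the job is handed in when it is done.

```bash
ls; mkdir -p pics; python3 - <<'E'
from station import arm
import cv2,numpy as np
o=arm.get_obs();print(o)
for n in("side","top"):
    s=arm.snapshot(n);cv2.imwrite(f"pics/{n}1.png",s["pixels"][:,:,::-1]);print(n,s["mtx"],s["eye"],s["orientation"],[k for k in s])
E
```

```text
pics
{'clock': 0.0, 'q': array([ 1.23302916e+00,  2.13370687e-01, -3.50554103e-02,  1.32348423e+00,
       -2.49692792e-05,  1.57077550e+00]), 'dq': array([-1.04112835e-03,  8.80701975e-04,  3.74281933e-05, -3.09704555e-04,
        5.80091106e-04,  9.10101025e-04]), 'joint_efforts': array([-1.33709091e-03, -6.86169648e+01,  4.87116015e+01,  1.78501848e-02,
       -2.67628166e-04, -8.84991749e-06]), 'ee_pos': array([165.5877998 , 471.43192543, 230.81035799]), 'eef_rot': array([ 2.56265992e+00,  1.81609527e+00, -1.40474395e-03]), 'ft_force': array([-0.33389834, -0.07098996, -0.4424991 ]), 'torque': array([-0.02809194, -0.05782513,  0.01452546]), 'width': 1.0025557716377056}
side [[622.80615215   0.         315.55981063]
 [  0.         622.80615215 238.87850836]
 [  0.           0.           1.        ]] [ 458.21275625 -978.40317771  676.58132816] [ 1.00431342 -0.08296672 -0.16195453] ['pixels', 'mtx', 'eye', 'orientation']
top [[604.64424308   0.         324.3595742 ]
 [  0.         604.64424308 238.14093885]
 [  0.           0.           1.        ]] [ 529.78824176  -99.23930834 1093.00482027] [ 0.06970564 -0.03942096 -1.60056792] ['pixels', 'mtx', 'eye', 'orientation']
```

View pics/side1.png

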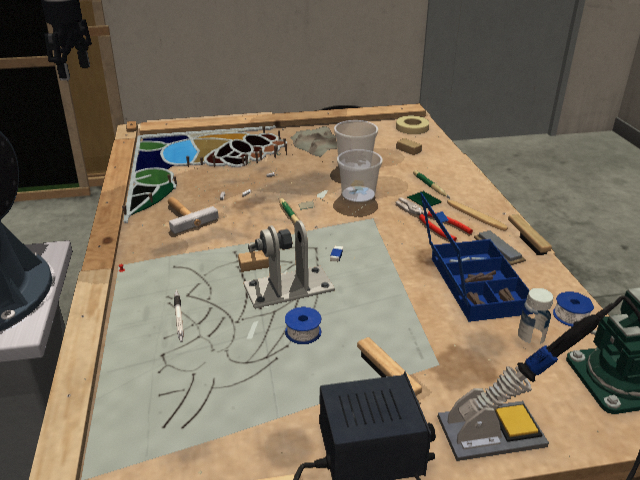

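View pics/top1.png

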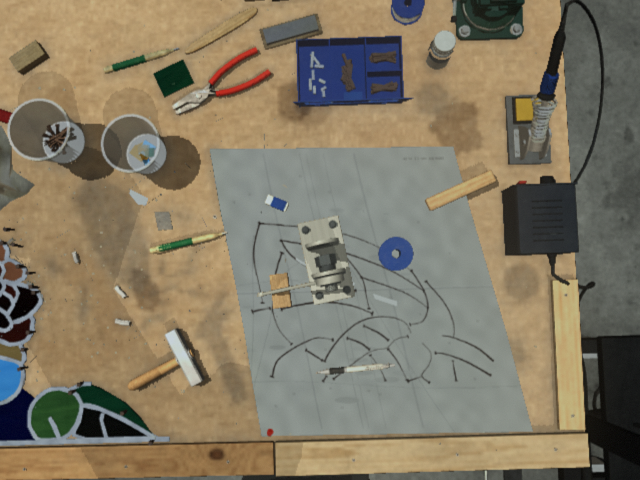

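The side view shows the bracket at about (285,265) with the spanner down on the block at (252,260). In the top view the foot plate spans about (300,222) to (353,300), with the handle running left to (260,294). Next I'll enlarge both to pick out the details.

```bash
cat > h.py <<'E'
import numpy as np,cv2
from scipy.spatial.transform import Rotation as R
def ray(s,u,v):
    K=s["mtx"];p=np.linalg.inv(K)@[u,v,1.]
    d=R.from_rotvec(s["orientation"]).as_matrix()@(p*[1,-1,-1]);return np.array(s["eye"]),d/np.linalg.norm(d)
def atz(s,u,v,z):
    e,d=ray(s,u,v);return e+d*(z-e[2])/d[2]
def proj(s,P):
    c=(np.atleast_2d(P)-s["eye"])@R.from_rotvec(s["orientation"]).as_matrix()
    c=c*[1,-1,-1];q=c@s["mtx"].T;return q[:,:2]/q[:,2:]
E
python3 - <<'E'
from station import arm
import cv2,numpy as np,pickle
st={n:arm.snapshot(n) for n in("side","top")};pickle.dump(st,open("st.pkl","wb"))
a=st["top"]["pixels"][200:320,245:405,::-1];b=st["side"]["pixels"][190:310,220:350,::-1]
cv2.imwrite("pics/top_z.png",cv2.resize(a,None,fx=5,fy=5,interpolation=cv2.INTER_CUBIC))
cv2.imwrite("pics/side_z.png",cv2.resize(b,None,fx=5,fy=5,interpolation=cv2.INTER_CUBIC))
E
```

```text
(no output)
```

View pics/top_z.png

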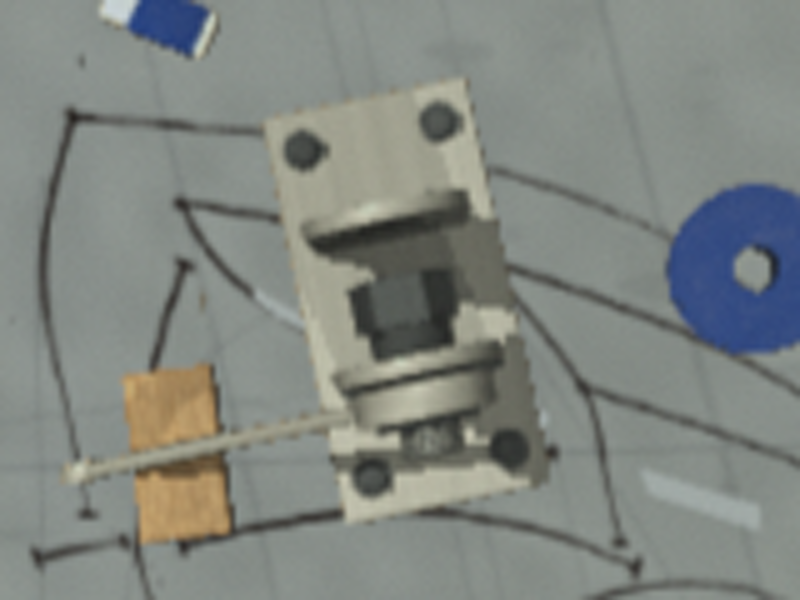

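View pics/side_z.png

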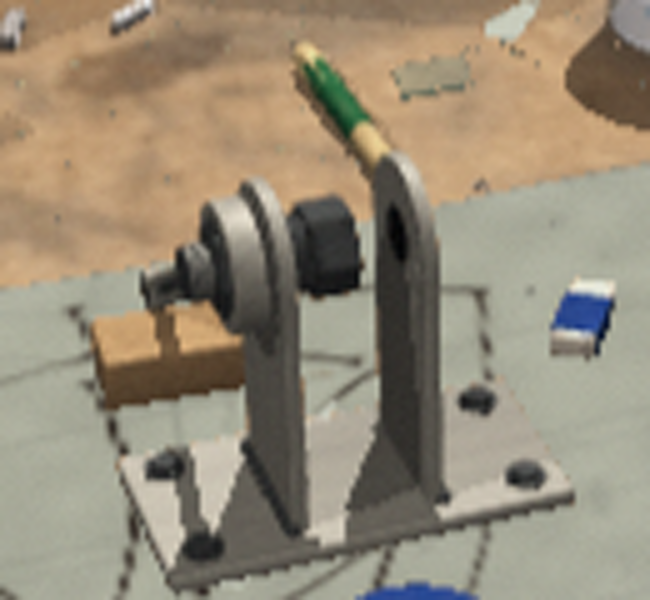

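```bash
cat > fit.py <<'E'
import pickle
from h import *
from scipy.optimize import least_squares
st=pickle.load(open("st.pkl","rb"));T=st["top"];S=st["side"]
f=lambda L,o:np.array([[(u+.5)/5-.5+o[0],(v+.5)/5-.5+o[1]] for u,v in L])
tp=f([(267,120),(466,78),(546,483),(347,521)],(245,200))
sp=f([(123,462),(175,580),(573,492)],(220,190))
end=f([(78,470)],(245,200))
C=np.array([[75,38,8],[75,-38,8],[-75,-38,8],[-75,38,8.]])
def W(p,P):
    c,s=np.cos(p[2]),np.sin(p[2]);return np.asarray(P)@np.array([[c,-s,0],[s,c,0],[0,0,1]]).T+[p[0],p[1],0]
def E(p):return W(p,[[-37,151*np.cos(p[3]),105+151*np.sin(p[3])]])
def res(p):return np.r_[(proj(T,W(p,C))-tp).ravel(),(proj(S,W(p,C[[3,2,1]]))-sp).ravel(),(proj(T,E(p))-end).ravel()]
r=least_squares(res,[450,-100,.2,-.6]);p=r.x
if __name__=="__main__":
    print(p,np.degrees(p[2:]),r.fun.round(2).reshape(-1,2).tolist())
    print("end",E(p),"head",W(p,[[-4,0,105]]))
    for u,v in[(125,375),(140,541),(212,365),(231,528)]:
        q=atz(T,(u+.5)/5-.5+245,(v+.5)/5-.5+200,22)-[p[0],p[1],0];c,s=np.cos(p[2]),np.sin(p[2]);print("block",c*q[0]+s*q[1],-s*q[0]+c*q[1])
    # head top face center check
    for nm,s,o in(("top",T,(245,200)),("side",S,(220,190))):
        for P in([4,0,105+17.3],[-12,0,105],[4,0,105],[-4,0,105],[-19,0,133],[25,0,133]):print(nm,P,((proj(s,W(p,[P]))[0]-o)*5).round())
E
python3 fit.py
```

```text
[ 5.65886363e+02 -8.08685890e+01  1.63594258e-01 -5.92878774e-01] [  9.37326056 -33.96945149] [[-0.9, -0.33], [0.64, -0.07], [0.93, 0.93], [-1.03, 1.52], [-0.02, -0.74], [0.21, 0.34], [2.23, 0.17], [0.06, 0.33]]
end [[508.98478055  36.66303054  20.62862855]] head [[561.93976993 -81.52005108 105.        ]]
block -6.661847833820033 102.46975295663393
block -65.1530652186417 108.14775487493644
block -9.12863862647233 71.5081967195785
block -66.82598965037357 75.71820088882873
top [4, 0, 122.3] [395. 276.]
top [-12, 0, 105] [406. 326.]
top [4, 0, 105] [396. 278.]
top [-4, 0, 105] [401. 302.]
top [-19, 0, 133] [408. 346.]
top [25, 0, 133] [382. 210.]
side [4, 0, 122.3] [352. 201.]
side [-12, 0, 105] [308. 252.]
side [4, 0, 105] [353. 244.]
side [-4, 0, 105] [331. 248.]
side [-19, 0, 133] [286. 186.]
side [25, 0, 133] [410. 163.]
```

```bash
cat > goal.py <<'E'
from h import *
from scipy.linalg import logm,expm
def goal(p,th,d,bx=-3.,dz=0.,dy=0.):
    "TCP pose with grasp point d mm out from head along z', tool x=+y', z=-z'"
    B=R.from_euler("z",p[2])*R.from_euler("x",th);M=B.as_matrix()
    Rt=np.c_[M[:,1],M[:,0],-M[:,2]]
    H=R.from_euler("z",p[2]).apply([bx,0,105])+[p[0],p[1],0]
    return Rt,H+M[:,2]*(d-19+dz)+M[:,1]*dy
def mat(Rm,t):
    A=np.eye(4);A[:3,:3]=Rm;A[:3,3]=t;return A
def rows(o,Rt,t,N):
    A0=mat(R.from_rotvec(o["eef_rot"]).as_matrix(),o["ee_pos"]);D=np.linalg.inv(A0)@mat(Rt,t)
    A=expm(np.real(logm(D))/N);print("tot cm",(D[:3,3]/10).round(2),"deg",np.degrees(R.from_matrix(D[:3,:3]).as_rotvec()).round(2))
    print(N,"travel",(A[:3,3]/10).round(3),"dr",np.degrees(R.from_matrix(A[:3,:3]).as_rotvec()).round(2))
    for k in range(0,N+1,max(1,N//4)):print(k,(A0@np.linalg.matrix_power(A,k))[:3,3].round())
E
python3 - <<'E'
from station import arm
from goal import *
p=[565.9,-80.9,.1636]
o=arm.get_obs();rows(o,*goal(p,-.61,120),32)
E
```

```text
tot cm [-33.93  53.03   4.34] deg [ -8.77 -34.17 -27.82]
32 travel [-1.351  1.36   0.592] dr [-0.27 -1.07 -0.87]
0 [166. 472. 231.]
8 [240. 335. 192.]
16 [329. 203. 174.]
24 [434.  82. 173.]
32 [554. -24. 188.]
```

```bash
python3 -m inch '[{"hand":8.5,"travel":[-1.35,1.36,0.5],"dr":[-0.3,-1.1,-0.9]},{"hand":8.5,"travel":[-1.35,1.36,0.5],"dr":[-0.3,-1.1,-0.9]},{"hand":8.5,"travel":[-1.35,1.36,0.5],"dr":[-0.3,-1.1,-0.9]},{"hand":8.5,"travel":[-1.35,1.36,0.5],"dr":[-0.3,-1.1,-0.9]},{"hand":8.5,"travel":[-1.35,1.36,0.5],"dr":[-0.3,-1.1,-0.9]},{"hand":8.5,"travel":[-1.35,1.36,0.5],"dr":[-0.3,-1.1,-0.9]},{"hand":8.5,"travel":[-1.35,1.36,0.5],"dr":[-0.3,-1.1,-0.9]},{"hand":8.5,"travel":[-1.35,1.36,0.5],"dr":[-0.3,-1.1,-0.9]}]'; python3 - <<'E'
from station import arm
from goal import *
p=[565.9,-80.9,.1636]
o=arm.get_obs();print(o["q"]);rows(o,*goal(p,-.61,120),24)
E
```

```text
clock: 0.87
ee_pos: [240.2, 334.5, 200.2]
eef_rot: [2.344, 1.895, -0.154]
ft_force: [0.3, -0.4, -1.0]
width: 0.996
[ 1.01183612  0.16766895 -0.18245747  1.35771606 -0.0834083   1.22854415]
tot cm [-27.88  38.02   6.9 ] deg [ -6.35 -25.3  -20.61]
24 travel [-1.34   1.351  0.629] dr [-0.26 -1.05 -0.86]
0 [240. 334. 200.]
6 [306. 236. 183.]
12 [381. 142. 175.]
18 [463.  54. 177.]
24 [554. -24. 188.]
```

```bash
python3 -m inch '[{"hand":8.5,"travel":[-1.34,1.35,0.6],"dr":[-0.3,-1.05,-0.9]},{"hand":8.5,"travel":[-1.34,1.35,0.6],"dr":[-0.3,-1.05,-0.9]},{"hand":8.5,"travel":[-1.34,1.35,0.6],"dr":[-0.3,-1.05,-0.9]},{"hand":8.5,"travel":[-1.34,1.35,0.6],"dr":[-0.3,-1.05,-0.9]},{"hand":8.5,"travel":[-1.34,1.35,0.6],"dr":[-0.3,-1.05,-0.9]},{"hand":8.5,"travel":[-1.34,1.35,0.6],"dr":[-0.3,-1.05,-0.9]},{"hand":8.5,"travel":[-1.34,1.35,0.6],"dr":[-0.3,-1.05,-0.9]},{"hand":8.5,"travel":[-1.34,1.35,0.6],"dr":[-0.3,-1.05,-0.9]}]'; python3 -m inch '[{"hand":8.5,"travel":[-1.34,1.35,0.6],"dr":[-0.3,-1.05,-0.9]},{"hand":8.5,"travel":[-1.34,1.35,0.6],"dr":[-0.3,-1.05,-0.9]},{"hand":8.5,"travel":[-1.34,1.35,0.6],"dr":[-0.3,-1.05,-0.9]},{"hand":8.5,"travel":[-1.34,1.35,0.6],"dr":[-0.3,-1.05,-0.9]},{"hand":8.5,"travel":[-1.34,1.35,0.6],"dr":[-0.3,-1.05,-0.9]},{"hand":8.5,"travel":[-1.34,1.35,0.6],"dr":[-0.3,-1.05,-0.9]},{"hand":8.5,"travel":[-1.34,1.35,0.6],"dr":[-0.3,-1.05,-0.9]}]';python3 - <<'E'
from station import arm
from goal import *
p=[565.9,-80.9,.1636]
o=arm.get_obs();print(o["q"]);rows(o,*goal(p,-.61,120),8)
E
```

```text
clock: 1.53
ee_pos: [330.5, 204.4, 181.3]
eef_rot: [2.124, 1.954, -0.287]
ft_force: [-0.8, 0.1, 0.9]
width: 0.996
clock: 2.12
ee_pos: [422.3, 99.4, 179.6]
eef_rot: [1.929, 1.989, -0.394]
ft_force: [0.3, 0.5, -0.2]
width: 0.995
[ 0.52219344  0.2339631  -0.22377732  1.29786935 -0.40538531  0.52966127]
tot cm [-11.78  12.65   5.2 ] deg [-1.74 -9.48 -7.25]
8 travel [-1.509  1.49   0.778] dr [-0.22 -1.19 -0.91]
0 [422.  99. 180.]
2 [454.  67. 180.]
4 [486.  35. 181.]
6 [519.   5. 184.]
8 [554. -24. 188.]
```

```bash
python3 -m inch '[{"hand":8.5,"travel":[-1.5,1.49,0.75],"dr":[-0.2,-1.2,-0.9]},{"hand":8.5,"travel":[-1.5,1.49,0.75],"dr":[-0.2,-1.2,-0.9]},{"hand":8.5,"travel":[-1.5,1.49,0.75],"dr":[-0.2,-1.2,-0.9]},{"hand":8.5,"travel":[-1.5,1.49,0.75],"dr":[-0.2,-1.2,-0.9]},{"hand":8.5,"travel":[-1.5,1.49,0.75],"dr":[-0.2,-1.2,-0.9]},{"hand":8.5,"travel":[-1.5,1.49,0.75],"dr":[-0.2,-1.2,-0.9]},{"hand":8.5,"travel":[-1.5,1.49,0.75],"dr":[-0.2,-1.2,-0.9]},{"hand":8.5,"travel":[-1.5,1.49,0.75],"dr":[-0.2,-1.2,-0.9]}]'; python3 -m inch '[{"hand":8.5,"travel":[0,0,0],"dr":[0,0,0]},{"hand":8.5,"travel":[0,0,0],"dr":[0,0,0]}]';python3 - <<'E'
from station import arm
from goal import *
import pickle
p=[565.9,-80.9,.1636]
o=arm.get_obs();print(o["q"]);rows(o,*goal(p,-.61,120),1)
s=arm.snapshot("wrist");pickle.dump(s,open("w.pkl","wb"));print(s["mtx"],s["eye"],s["orientation"])
im=s["pixels"][:,:,::-1].copy();cv2.imwrite("pics/w1.png",im)
t=arm.snapshot("top");cv2.imwrite("pics/t2.png",t["pixels"][:,:,::-1])
E
```

```text
clock: 2.78
ee_pos: [553.2, -22.8, 189.3]
eef_rot: [1.7, 2.0, -0.539]
ft_force: [0.1, -0.1, 0.3]
width: 0.99
clock: 2.95
ee_pos: [552.6, -22.4, 189.0]
eef_rot: [1.703, 2.0, -0.539]
ft_force: [-0.0, -1.2, -0.3]
width: 1.002
[ 0.28988499  0.37224614 -0.07344482  1.21745011 -0.60460316  0.15855005]
tot cm [-0.1   0.06  0.21] deg [-0.21  0.04 -0.13]
1 travel [-0.1    0.059  0.214] dr [-0.21  0.04 -0.13]
0 [553. -22. 189.]
1 [554. -24. 188.]
[[406.15596181   0.         313.59452111]
 [  0.         406.15596181 239.23665327]
 [  0.           0.           1.        ]] [460.24896263  44.64671052 305.74717159] [-0.75640895  0.18365641  1.75207004]
```

View pics/w1.png

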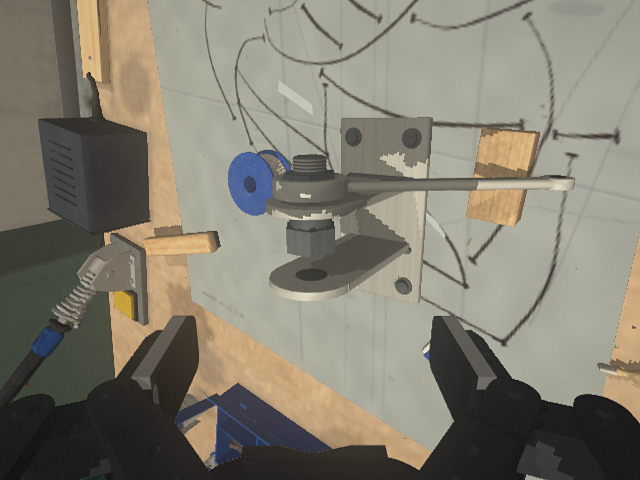

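The wrist view shows the head at about (310,240) between the ears, the spanner end at (573,184), and the plate corners at (342,118), (432,118) and (417,302). I'll overlay the model on it.

```bash
cat > ov.py <<'E'
from fit import *
def model(p):
    th=p[3];B=R.from_euler("x",th)
    ax=np.array([0,0,105.]);L=[]
    hexa=lambda x:np.array([B.apply([x,a*np.cos(k),a*np.sin(k)])+ax for a in[17.32] for k in np.radians(np.arange(30,391,60))])
    L+=[hexa(-12),hexa(4),C[[0,1,2,3,0]]]
    k=np.linspace(0,np.pi,20)
    for x in(-28,-22,22,28):L.append(np.r_[[[x,28,8]],np.c_[0*k+x,28*np.cos(k),105+28*np.sin(k)],[[x,-28,8]]])
    L.append(np.array([B.apply([-37,y,z])+ax for y,z in((20,7),(151,7),(151,-7),(20,-7))]))
    return [W(p,l) for l in L]
def overlay(s,p,box,f,name):
    x0,x1,y0,y1=box;im=cv2.resize(s["pixels"][y0:y1,x0:x1,::-1],None,fx=f,fy=f,interpolation=cv2.INTER_CUBIC)
    for l in model(p):
        q=((proj(s,l)-[x0,y0]+.5)*f).round().astype(np.int32);cv2.polylines(im,[q.reshape(-1,1,2)],False,(0,0,255),1)
    cv2.imwrite(name,im)
E
python3 - <<'E'
from ov import *
Wr=pickle.load(open("w.pkl","rb"))
wc=np.array([[417,302],[432,118],[342,118.]]);we=np.array([[573,184.]])
def res2(p):return np.r_[res(p)[:8],res(p)[14:],(proj(Wr,W(p,C[[0,3,2]]))-wc).ravel()*.6,(proj(Wr,E(p))-we).ravel()*.6]
r=least_squares(res2,p);print(r.x,r.fun.round(2).reshape(-1,2).tolist(),"prev",p)
overlay(Wr,r.x,(230,590,100,320),2.2,"pics/ov1.png")
E
```

```text
[ 5.64755180e+02 -8.15314235e+01  1.74219027e-01 -5.39997280e-01] [[-0.91, 0.59], [0.55, 0.41], [1.71, 1.25], [-0.16, 2.29], [-2.05, 2.25], [0.85, 2.89], [0.24, -0.06], [-0.29, -0.09], [-2.13, 1.52]] prev [ 5.65886363e+02 -8.08685890e+01  1.63594258e-01 -5.92878774e-01]
```

View pics/ov1.png

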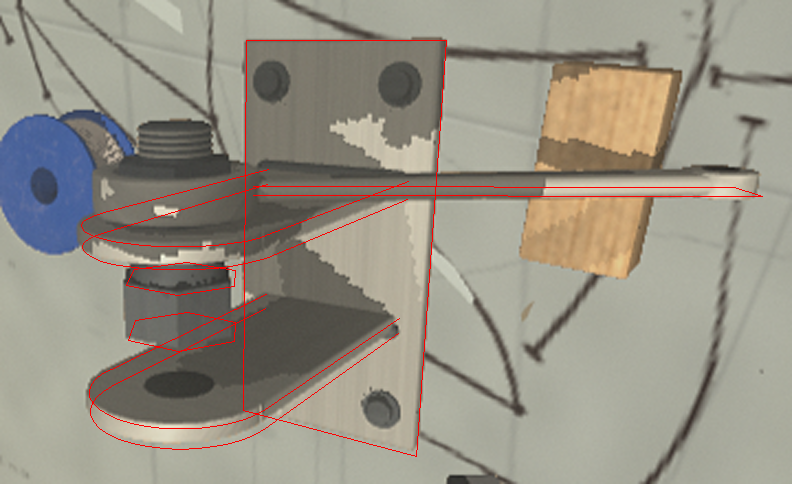

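```bash
cat > fit3.py <<'E'
from ov import *
import copy
Wr=pickle.load(open("w.pkl","rb"))
g=lambda L:(np.array(L,float)+.5)/2.2-.5+[230,100]
wc=np.array([[417,302],[432,118],[342,118.]])
we=g([(757,184)]);wh=g([(127,338),(181,349),(231,337)])
def cam(s,d):
    t=dict(s);t["eye"]=np.array(s["eye"])+d[:3];t["orientation"]=(R.from_rotvec(d[3:]/100)*R.from_rotvec(s["orientation"])).as_rotvec();return t
k=np.linspace(0,np.pi,60)
arc=lambda p,x:W(p,np.c_[0*k+x,28*np.cos(k),105+28*np.sin(k)])
hv=lambda p:W(p,R.from_euler("x",p[3]).apply([[4,-15,8.66],[4,0,17.3],[4,15,8.66]])+[0,0,105])
def res3(z):
    p,a,b=z[:4],z[4:10],z[10:];w=cam(Wr,a);t=cam(T,b)
    ai=proj(w,arc(p,22));ao=proj(w,arc(p,28))
    o=g([(88,432)])[0]
    rt=np.r_[(proj(t,W(p,C))-tp).ravel(),(proj(t,E(p))-end).ravel()]
    rh=(proj(t,W(p,[[4,0,122.3]]))[0]-(f([(398,268)],(245,200))[0]))*[1,0]
    rw=np.r_[(proj(w,W(p,C[[0,3,2]]))-wc).ravel(),(proj(w,E(p))-we).ravel(),(proj(w,hv(p))-wh).ravel(),ai[:,0].min()-o[0],ao[:,1].max()-o[1]]
    return np.r_[rt,rh,rw,a[:3]/2,a[3:]/.6,b[:3]/2,b[3:]/.4]
if __name__=="__main__":
    r=least_squares(res3,np.r_[p,np.zeros(12)],loss="soft_l1");z=r.x
    print(z[:4].round(4),z[4:].round(2));print(res3(z)[:28].round(1))
    print("head",W(z,[[-4,0,105]]))
    overlay(cam(Wr,z[4:10]),z[:4],(230,590,100,320),2.2,"pics/ov2.png")
    a=z[:4]; overlay(cam(T,z[10:]),a,(245,405,200,320),5,"pics/ov3.png")
E
python3 fit3.py
```

```text
[ 5.644502e+02 -8.190670e+01  1.769000e-01 -5.186000e-01] [ 0.48  0.11  0.58  0.01 -0.07 -0.16 -0.48 -0.11  0.87 -0.01  0.2   0.1 ]
[-0.9 -0.6  0.5 -0.9  1.8 -0.1 -0.   1.  -3.   1.3  0.3  0.   2.   3.4
  0.1 -1.6 -0.6 -1.  -1.7  1.6  0.2 -1.1 -1.8 -0.9  1.   0.2  0.6  5.5]
head [[560.51263087 -82.61054243 105.        ]]
```

View pics/ov2.png

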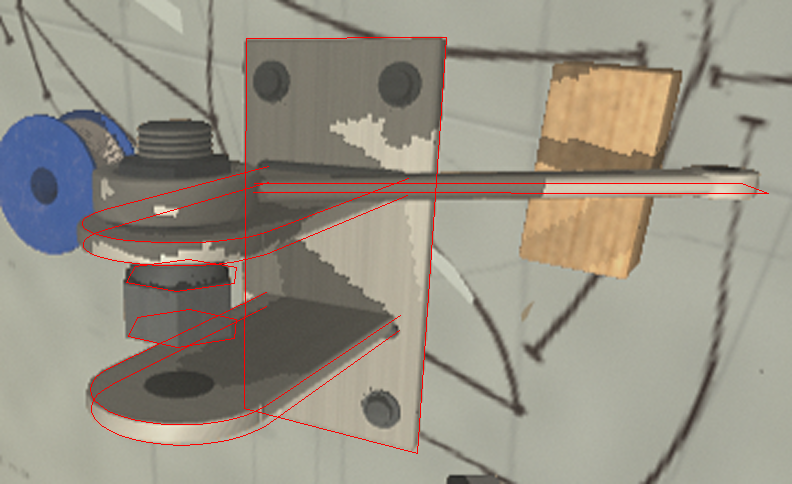

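```bash
python3 -m inch '[{"hand":8.5,"travel":[-0.05,0.05,1.2],"dr":[0,0,0]},{"hand":8.5,"travel":[-0.05,0,1.2],"dr":[0,0,0]},{"hand":8.5,"travel":[0,0,1.2],"dr":[0,0,0]},{"hand":8.5,"travel":[0,0,1.2],"dr":[0,0,0]},{"hand":8.5,"travel":[0,0,1.2],"dr":[0,0,0]},{"hand":8.5,"travel":[0,0,0],"dr":[0,0,0]},{"hand":8.5,"travel":[0,0,0],"dr":[0,0,0]}]';python3 - <<'E'
from station import arm
from goal import *
import pickle
from ov import overlay
p=[565.2,-81.3,.17,-.6]
o=arm.get_obs();rows(o,*goal(p,-.6,60,bx=-2),1)
s=arm.snapshot("wrist");pickle.dump(s,open("w2.pkl","wb"))
overlay(s,p,(100,540,180,480),1.8,"pics/w2.png")
pickle.dump(arm.snapshot("side"),open("s2.pkl","wb"))
E
```

```text
clock: 3.63
ee_pos: [558.1, -56.3, 140.9]
eef_rot: [1.701, 2.001, -0.538]
ft_force: [0.5, 0.9, 1.0]
width: 0.993
tot cm [-0.1   0.08  0.32] deg [-0.38  0.61 -0.37]
1 travel [-0.102  0.081  0.319] dr [-0.38  0.61 -0.37]
0 [558. -56. 141.]
1 [559. -59. 139.]
```

View pics/w2.png

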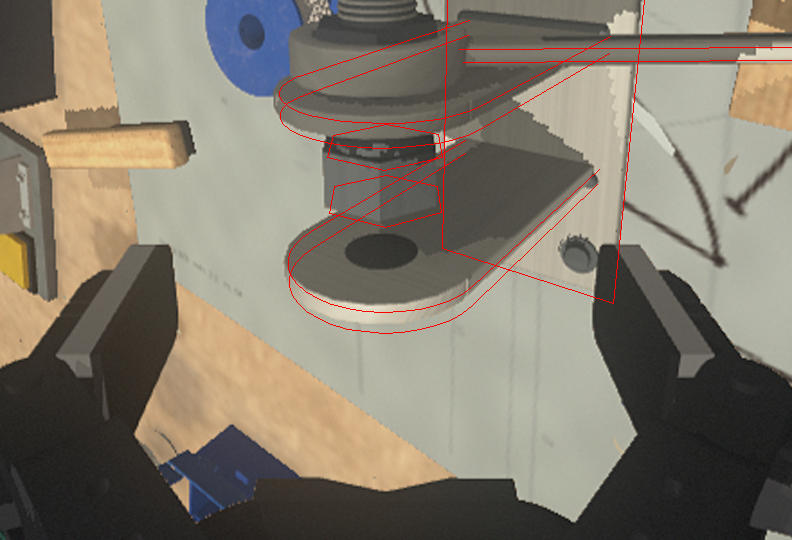

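The wrist view shows the open fingers straddling the gap: left pad tip at (160,245) and right at (615,245), with the head centred at (383,190). The front ear and head match the model within a few mm, and the rear ear appears about 3 mm nearer. I'll check the hand against the wrist calibration numerically.

```bash
python3 - <<'E'
from ov import *
from station import arm
s=pickle.load(open("w2.pkl","rb"));o=arm.get_obs()
Rt=R.from_rotvec(o["eef_rot"])
z=lambda P:((proj(s,P)-[100,180]+.5)*1.8).round()
for x in(-42.5,42.5):
  for y in(-11,11):
    for zz in(-13,-51):print(x,y,zz,z(Rt.apply([[x,y,zz]])+o["ee_pos"]))
for P in([0,0,0],[0,0,41],[0,-11,41],[0,11,41]):print(P,z(Rt.apply([P])+o["ee_pos"]))
p=[565.2,-81.3,.17,-.6]
for P in([22,0,105],[-4,0,105],[22,0,133],[-22,0,133],[22,0,77]):print(P,z(W(p,[P])))
S2=pickle.load(open("s2.pkl","rb"));overlay(S2,p,(215,345,150,310),3.7,"pics/s2.png")
E
```

```text
-42.5 -11 -13 [[171. 245.]]
-42.5 -11 -51 [[100. 371.]]
-42.5 11 -13 [[181. 340.]]
-42.5 11 -51 [[117. 489.]]
42.5 -11 -13 [[603. 245.]]
42.5 -11 -51 [[677. 371.]]
42.5 11 -13 [[594. 340.]]
42.5 11 -51 [[659. 489.]]
[0, 0, 0] [[387. 261.]]
[0, 0, 41] [[387. 184.]]
[0, -11, 41] [[387. 146.]]
[0, 11, 41] [[387. 220.]]
[22, 0, 105] [[386. 256.]]
[-4, 0, 105] [[385. 172.]]
[22, 0, 133] [[324. 301.]]
[-22, 0, 133] [[318. 140.]]
[22, 0, 77] [[437. 220.]]
```

View pics/s2.png

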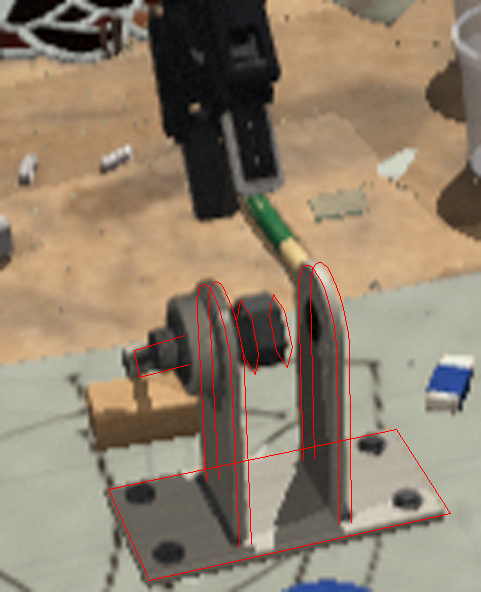

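The finger tips project where they are seen (row 245), so the hand and camera agree, and the aim is within about 1–2 mm of the head. The side view agrees, so I'll descend.

```bash
python3 -m inch '[{"hand":8.5,"travel":[-0.1,0,0.7],"dr":[0,0,0]},{"hand":8.5,"travel":[0,0,0.7],"dr":[0,0,0]},{"hand":8.5,"travel":[0,0,0.7],"dr":[0,0,0]},{"hand":8.5,"travel":[0,0,0.7],"dr":[0,0,0]},{"hand":8.5,"travel":[0,0,0.7],"dr":[0,0,0]},{"hand":8.5,"travel":[0,0,0],"dr":[0,0,0]}]' && python3 -m inch '[{"hand":8.5,"travel":[0,0,0.7],"dr":[0,0,0]},{"hand":8.5,"travel":[0,0,0.7],"dr":[0,0,0]},{"hand":8.5,"travel":[0,0,0.7],"dr":[0,0,0]},{"hand":8.5,"travel":[0,0,0.7],"dr":[0,0,0]},{"hand":8.5,"travel":[0,0,0],"dr":[0,0,0]},{"hand":8.5,"travel":[0,0,0],"dr":[0,0,0]}]';python3 - <<'E'
from station import arm
from goal import *
import pickle
from ov import overlay
p=[565.2,-81.3,.17,-.6]
o=arm.get_obs();rows(o,*goal(p,-.6,0,bx=-2),1);print(o["torque"])
s=arm.snapshot("wrist");pickle.dump(s,open("w3.pkl","wb"))
overlay(s,p,(100,540,180,480),1.8,"pics/w3.png")
E
```

```text
clock: 4.23
ee_pos: [561.3, -78.2, 111.3]
eef_rot: [1.702, 2.001, -0.54]
ft_force: [-0.4, -1.2, -0.7]
width: 0.999
clock: 4.73
ee_pos: [564.2, -93.4, 89.4]
eef_rot: [1.702, 2.0, -0.539]
ft_force: [0.2, 0.6, -0.2]
width: 0.999
tot cm [ 0.09  0.1  -0.05] deg [-0.4   0.62 -0.39]
1 travel [ 0.094  0.098 -0.053] dr [-0.4   0.62 -0.39]
0 [564. -93.  89.]
1 [565. -92.  89.]
[0.5378651  0.07993668 0.01580663]
```

View pics/w3.png

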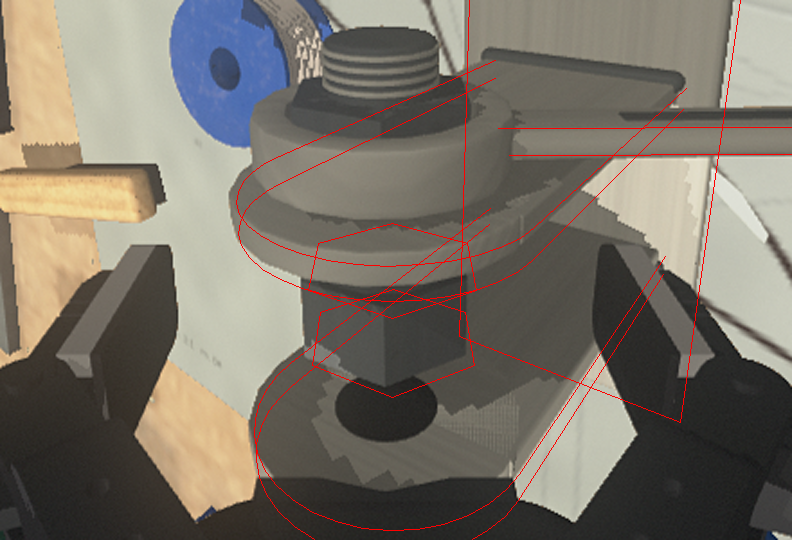

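The close view shows the head centred laterally between the open fingers at (387,330), no contact, and everything about 2 mm nearer the robot than modelled. I'll shift 1 mm and close.

```bash
python3 -m inch '[{"hand":8.5,"travel":[0,-0.1,0],"dr":[0,0,0]},{"hand":1.0,"travel":[0,0,0],"dr":[0,0,0]},{"hand":1.0,"travel":[0,0,0],"dr":[0,0,0]},{"hand":1.0,"travel":[0,0,0],"dr":[0,0,0]},{"hand":1.0,"travel":[0,0,0],"dr":[0,0,0]},{"hand":1.0,"travel":[0,0,0],"dr":[0,0,0]},{"hand":1.0,"travel":[0,0,0],"dr":[0,0,0]},{"hand":1.0,"travel":[0,0,0],"dr":[0,0,0]}]'; python3 -m inch '[{"hand":1.0,"travel":[0,0,0],"dr":[0,0,0]},{"hand":1.0,"travel":[0,0,0],"dr":[0,0,0]},{"hand":1.0,"travel":[0,0,0],"dr":[0,0,0]},{"hand":1.0,"travel":[0,0,0],"dr":[0,0,0]}]'; python3 - <<'E'
from station import arm
o=arm.get_obs();print(o)
E
```

```text
clock: 5.45
ee_pos: [563.6, -93.2, 90.1]
eef_rot: [1.701, 2.0, -0.538]
ft_force: [-2.4, 2.0, 6.9]
width: 0.337
clock: 5.78
ee_pos: [563.6, -93.2, 90.2]
eef_rot: [1.701, 2.0, -0.538]
ft_force: [-2.2, 1.9, 5.4]
width: 0.337
{'clock': 5.7833, 'q': array([ 0.15865674,  0.4162238 , -0.27561201,  0.87811464, -0.61121276,
       -0.00305099]), 'dq': array([ 0.00227312,  0.00070055,  0.00166671, -0.0001183 ,  0.00106596,
       -0.00030004]), 'joint_efforts': array([ -1.05778433, -77.69378185,  41.74838305,  -0.92909027,
        -2.46302381,   0.15320824]), 'ee_pos': array([563.64008613, -93.23089737,  90.16300842]), 'eef_rot': array([ 1.70059295,  1.99995309, -0.53751462]), 'ft_force': array([-2.19390328,  1.85024746,  5.39035778]), 'torque': array([ 0.19177054,  0.44663286, -0.08764964]), 'width': 0.33738088516508125}
```

```bash
python3 -m inch '[{"hand":1.0,"travel":[0.1,0,-0.002],"dr":[0,3,0]},{"hand":1.0,"travel":[0.1,0,-0.003],"dr":[0,3,0]},{"hand":1.0,"travel":[0.1,0,-0.003],"dr":[0,3,0]},{"hand":1.0,"travel":[0.1,0,-0.003],"dr":[0,3,0]},{"hand":1.0,"travel":[0,0,0],"dr":[0,0,0]},{"hand":1.0,"travel":[0,0,0],"dr":[0,0,0]}]'; cat > chk.py <<'E'
from station import arm
from h import *
o=arm.get_obs();M=R.from_rotvec(o["eef_rot"]).as_matrix()
print("roll to level",np.degrees(np.arcsin(-M[2,0])).round(2),"tool y z-comp deg",np.degrees(np.arcsin(M[2,1])).round(2),"yaw",np.arctan2(M[1,1],M[0,1]).round(4))
print("force tool",(M.T@o["ft_force"]).round(1),"torque",(M.T@o["torque"]).round(2),"w",round(o["width"],3),"grasp pt",(o["ee_pos"]-19*M[:,2]).round(1),o["clock"])
E
python3 chk.py
```

```text
clock: 6.28
ee_pos: [563.1, -90.0, 88.4]
eef_rot: [1.823, 2.142, -0.372]
ft_force: [-3.1, 4.3, 8.6]
width: 0.34
roll to level 23.02 tool y z-comp deg -0.02 yaw 0.1604
force tool [ 1.  -2.4 -9.8] torque [ 0.54  0.44 -0.4 ] w 0.34 grasp pt [562.  -82.7 105.9] 6.2833
```

```bash
python3 -m inch '[{"hand":1.0,"travel":[0.1,0,-0.003],"dr":[0,3,0]},{"hand":1.0,"travel":[0.1,0,-0.003],"dr":[0,3,0]},{"hand":1.0,"travel":[0.1,0,-0.003],"dr":[0,3,0]},{"hand":1.0,"travel":[0.1,0,-0.003],"dr":[0,3,0]}]'; python3 chk.py;  python3 -m inch '[{"hand":1.0,"travel":[0.1,0,-0.003],"dr":[0,3,0]},{"hand":1.0,"travel":[0.1,0,-0.003],"dr":[0,3,0]},{"hand":1.0,"travel":[0.1,0,-0.003],"dr":[0,3,0]},{"hand":1.0,"travel":[0.05,0,0],"dr":[0,1.5,0]},{"hand":1.0,"travel":[0,0,0],"dr":[0,0,0]},{"hand":1.0,"travel":[0,0,0],"dr":[0,0,0]},{"hand":1.0,"travel":[0,0,0],"dr":[0,0,0]}]'; python3 chk.py
```

```text
clock: 6.62
ee_pos: [562.5, -86.3, 87.2]
eef_rot: [1.937, 2.278, -0.188]
ft_force: [-1.5, -4.1, 1.8]
width: 0.341
roll to level 11.02 tool y z-comp deg -0.05 yaw 0.1611
force tool [-4.1 -2.1 -1.1] torque [ 0.51 -0.67 -0.44] w 0.341 grasp pt [562.  -82.8 105.9] 6.6167
clock: 7.2
ee_pos: [562.0, -83.1, 86.9]
eef_rot: [2.031, 2.387, -0.013]
ft_force: [-2.4, -2.1, 11.3]
width: 0.337
roll to level 0.64 tool y z-comp deg -0.06 yaw 0.1608
force tool [ -1.8  -2.8 -11.2] torque [ 0.9 -0.5 -0.5] w 0.337 grasp pt [562.  -82.9 105.9] 7.2
```

```bash
python3 - <<'E'
from ov import *
from station import arm
p=[563.3,-82.3,.163,0.]
I=[]
for n,b,fx in(("side",(205,335,165,315),3.),("wrist",(240,640,100,400),1.0),("top",(240,380,215,315),2.8)):
    s=arm.snapshot(n);pickle.dump(s,open(f"l_{n}.pkl","wb"));overlay(s,p,b,fx,"pics/tmp.png");a=cv2.imread("pics/tmp.png")
    I.append(a)
H=np.zeros((600,800,3),np.uint8);H[:450,:390]=I[0];H[:300,400:800]=I[1];H[310:590,400:792]=I[2][:280]
cv2.imwrite("pics/m4.png",H)
E
```

```text
(no output)
```

View pics/m4.png

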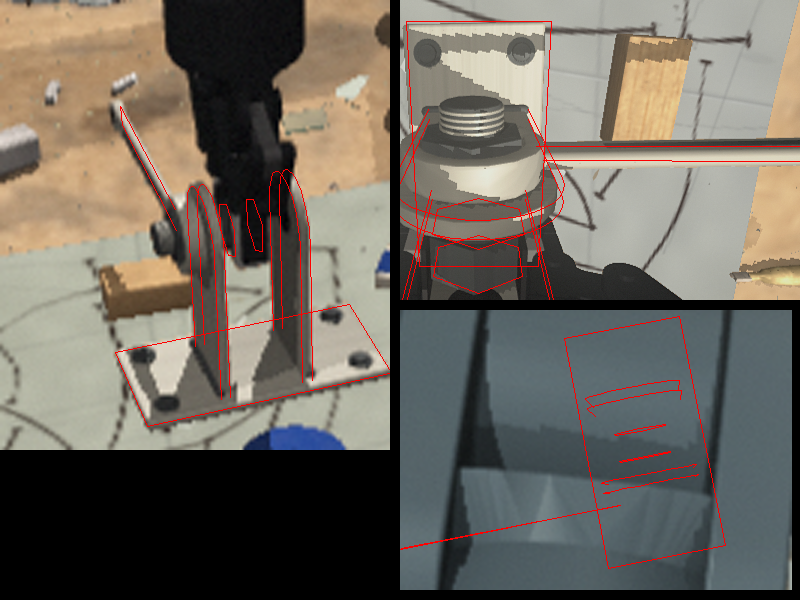

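```bash
python3 -m inch '[{"hand":1.0,"travel":[0.02,0,0],"dr":[0,0.6,0]},{"hand":1.0,"travel":[0,0,0],"dr":[0,0,0]},{"hand":1.0,"travel":[0,0,0],"dr":[0,0,0]},{"hand":1.0,"travel":[0,0,0],"dr":[0,0,0]}]'; python3 chk.py; python3 - <<'E'
from ov import *
from station import arm
s=arm.snapshot("side");f=10;x0,x1,y0,y1=232,292,190,250
im=cv2.resize(s["pixels"][y0:y1,x0:x1,::-1],None,fx=f,fy=f,interpolation=cv2.INTER_CUBIC)
p=[563.3,-82.3,.163]
for th,c in((0,(0,0,255)),(-.06,(255,0,0)),(.06,(0,200,0))):
    B=R.from_euler("x",th)
    # outline of handle's front face, and the nut-end circle of the ring
    P=W(p,B.apply([[-40,24,7],[-40,151,7],[-40,151,-7],[-40,24,-7]])+[0,0,105])
    q=((proj(s,P)-[x0,y0]+.5)*f).round().astype(np.int32);cv2.polylines(im,[q.reshape(-1,1,2)],False,c,1)
k=np.linspace(0,2*np.pi,60);q=((proj(s,W(p,np.c_[0*k-43,23.5*np.cos(k),105+23.5*np.sin(k)]))-[x0,y0]+.5)*f).round().astype(np.int32)
cv2.polylines(im,[q.reshape(-1,1,2)],True,(0,255,255),1);cv2.imwrite("pics/fin.png",im)
E
```

```text
clock: 7.68
ee_pos: [562.0, -82.9, 86.9]
eef_rot: [2.036, 2.393, -0.002]
ft_force: [-2.9, -3.5, 11.7]
width: 0.337
roll to level 0.06 tool y z-comp deg -0.07 yaw 0.1609
force tool [ -3.   -3.4 -11.7] torque [ 0.96 -0.63 -0.47] w 0.337 grasp pt [562.  -82.9 105.9] 7.6833
```

View pics/fin.png

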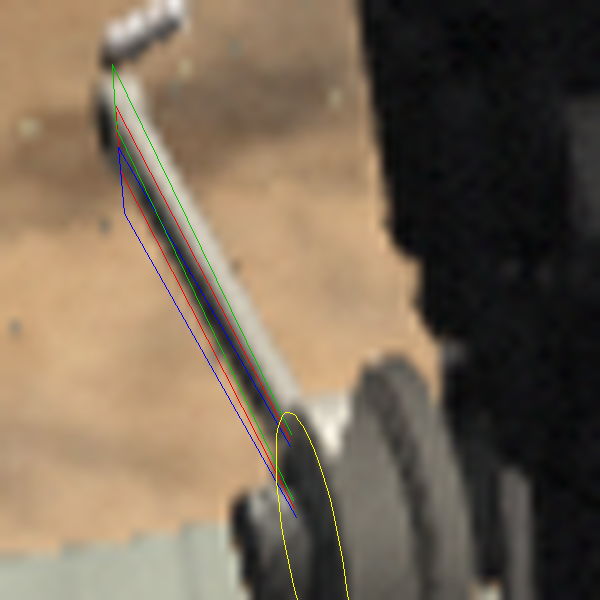

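The side close-up shows the handle edge running from (118,95) to (285,410), a slope of 1.89. The model predicts 1.89 when level (1.72 at -0.06 rad, 2.05 at +0.06 rad), so the spanner is level. Next is a stillness check, then hand-in.

```bash
python3 -c "
from station import arm;import pickle;pickle.dump(arm.snapshot('side'),open('a.pkl','wb'))"; python3 -m inch '[{"hand":1.0,"travel":[0,0,0],"dr":[0,0,0]},{"hand":1.0,"travel":[0,0,0],"dr":[0,0,0]},{"hand":1.0,"travel":[0,0,0],"dr":[0,0,0]},{"hand":1.0,"travel":[0,0,0],"dr":[0,0,0]},{"hand":1.0,"travel":[0,0,0],"dr":[0,0,0]},{"hand":1.0,"travel":[0,0,0],"dr":[0,0,0]},{"hand":1.0,"travel":[0,0,0],"dr":[0,0,0]},{"hand":1.0,"travel":[0,0,0],"dr":[0,0,0]}]'; python3 chk.py; python3 - <<'E'
from station import arm
import pickle,numpy as np
a=pickle.load(open("a.pkl","rb"))["pixels"].astype(int);b=arm.snapshot("side")["pixels"].astype(int)
s0=pickle.load(open("st.pkl","rb"))["side"]["pixels"].astype(int)
d=lambda x,y,r0,r1,c0,c1:int((np.abs(x-y)[r0:r1,c0:c1].max(2)>30).sum())
print("handle moved px",d(a,b,190,250,232,292))
for n,r in dict(reel=(305,345,283,325),eraser=(243,263,328,346),brush=(338,385,355,400),block=(258,270,238,262),cutter=(197,224,278,302)).items():print(n,d(s0,b,*r))
if d(a,b,190,250,232,292)<5: print(arm.finish_job())
E
```

```text
clock: 8.45
ee_pos: [562.0, -82.9, 86.9]
eef_rot: [2.036, 2.393, -0.003]
ft_force: [-3.1, -3.1, 11.1]
width: 0.341
roll to level 0.06 tool y z-comp deg -0.07 yaw 0.161
force tool [ -2.6  -3.6 -11.1] torque [ 0.98 -0.64 -0.43] w 0.341 grasp pt [562.  -82.9 105.9] 8.45
handle moved px 0
reel 166
eraser 1
brush 0
block 38
cutter 605
the job is handed in; nothing more can be done
None
```

The spanner is level and held by the grip on the hidden bolt head, and the job is handed in at about 8.5 s of robot time. I came down between the ears with the tool tilted about 35° and closed on the two flats. I then turned the head about its own axis by about 35° until the tool was upright.

**Last checks**
- **Level:** the tool was within 0.06° of level. In the side picture the handle's slope was 1.89, the same as a level model; ±0.06 rad would give 2.05 or 1.72.
- **Grip:** the finger opening held steady at about 29 mm, consistent with the 30 mm flats. The wrist force was steady at about 12 N.
- **Stillness:** no handle pixels changed over the last 0.7 s before hand-in.

**Unclear or in disagreement**
- **Loose things:** before-and-after pixels were unchanged at the eraser (1) and brush (0). They differed around the reel (166), the block (38) and the area I had labelled as the cutter (605). The pen-like item I boxed there, behind the bracket, may not be the cutter. Changed shadows, the raised spanner and the hand blocking the view probably explain these. I did not confirm that with a further picture, but the path and forces showed no contact with them.
- **Starting angle:** the cameras gave estimates from about -0.52 to -0.59 rad, and the block's geometry gave -0.62. I set the tool to about -0.61, and the flats seated on the pads.
- **Bracket position:** it disagreed by about 2–3 mm between views. I corrected it in part from the close wrist view before gripping.

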